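Scrub out the leaning tin

TASK

Take the round brush from its wooden caddy and scrub out the metal tin that leans in the wooden stand: following the tin's lean, push the brush right down to the tin's floor and draw it up until its tip is near the rim, three times over. Then stand the brush back in its caddy, head down and upright, and leave the oblong slate and the spring clamp where they lie.

Things in the scene. Friction and masses are not known exactly. Their poses are not given: they have to be found in the camera images.
- brush_mid (a point): Centre of the loose 200 mm brush, standing head down in the caddy; z axis from head to handle, tip 100 mm below. Black bristle head (rigid) 58 mm across, up to 56 mm from the tip, edges bevelled 8 mm; then a 12 mm steel rod; from 110 to 200 mm from the tip a wooden handle, 34 mm along the brush's x axis, 24 mm along y. 0.15 kg; stands by itself.
- brush_grip (a point): Point on the brush's axis within the handle, 165 mm from the tip, a good place to grip across the 24 mm sides (along its y axis). Axes as brush_mid.
- brush_tip (a point): Centre of the flat end of the brush's head, z axis along the brush towards the handle.
- tin_floor (a point): Centre of the inner floor of the round metal tin, fixed in its wooden stand. z runs along the tin's axis from floor to mouth, leaning 30 degrees from vertical (mouth roughly towards the robot; y is level). Inner diameter 72 mm, outer 80 mm, rim 110 mm from the floor along the axis. The stand (foot 160 x 110 mm) stays below the rim.
- tin_mouth (a point): Centre of the tin's mouth, in the plane of the rim, 110 mm from tin_floor along the tin's axis. Axes as tin_floor.
- caddy_in (a point): Centre of the inner floor of the caddy, an open square wooden box fixed to the bench, 96 x 96 mm outside, 82 x 82 mm inside, its rim 50 mm above the bench and its floor 7 mm above the bench; x and y along its sides, z up.
- blank_mid (a point): Centre of a loose oblong piece of slate, 70 x 104 x 8 mm, flat on the bench: a bystander.
- clamp_mid (a point): Centre of a loose black spring clamp, 80 x 165 x 22 mm, flat on the bench: a bystander.

How it is judged:
By the outcome, as a careful person would: the job done as asked, in the order asked, and still so for the second after the job is handed in, with the robot touching nothing.
It also fails if it takes over 70 s, if anything falls off the work surface, if the arm or the gripper's body presses on something with over 40 N, if the wrist force passes 120 N, or if a joint passes its speed limit or range.

ROBOT

A 6-joint arm with a two-finger parallel gripper is mounted at the origin on a cart in front of the work surface, level with it; the furniture and walls round the work are solid. World frame = base frame: x ahead of the robot, y to its left, z up, the work surface at z = 0. Lengths are in m, angles in rad, forces in N, time in s.
With the tool pointing down it reaches from about 0.35 to 0.775 m from the base axis. Payload 5.5 kg.
Tool frame: the origin (TCP) lies at the very end of the fingers, on their centre line; the grasp point (between the pads) lies 19 mm behind it; z points along the fingers, x is the direction in which the jaws open and shut, and the axes are right-handed (so a half turn about z gives the same grasp; the last joint's range is limited). The gripper opens to 85 mm and grips with 20 to 120 N. Pads are 22 mm wide; open, the fingers measure 114 mm over their backs; the gripper's body (76 mm by 85 mm) begins 54 mm behind the grasp point. The pads swing forward as they close: fully open they stand 13 mm farther back than shut.
Start: joints at [1.006, 0.313, 0.046, 1.304, 0, 1.431], TCP at [0.237, 0.524, 0.231] pointing down, gripper open.
Joint ranges: [-2.76, 2.76], [-0.86, 1.69], [-1.03, 1.26], [-2.2, 2.34], [-1.47, 1.5], [-3.14, 3.14]. Speed limits (rad/s): [2.57, 2.57, 3.14, 3.14, 3.14, 3.14].

INTERFACE

Orientations are given as a unit quaternion [w, x, y, z].
In Python, from workcell import env gives the robot as it stands.
- The arm moves only by the shell command python3 -m inch 'ROWS' [FORCE]. ROWS is JSON, a list of rows, each a list of 7 numbers: the turn, a rotation vector about the tool's x, y, z each as a share of 8 degrees, from -1 to 1, then the shift along the tool's x, y, z each as a share of 0.05 m, from -1 to 1, then the closure, from 0 (fully open) to 1 (shut). A call has 1 to 12 rows; each row shifts and turns the commanded pose from where the row before left it, along the tool's axes as they then stand; what a row does not reach is not made up. A row lasts 1/10 s, in which the tool goes at most 50 mm and 8.59 degrees, less where a joint would pass 70% of its speed; a pose out of reach is approached as far as the arm can. A call with a number of a shift or a turn outside -1 to 1 is refused whole. A call with a gripper value outside its range is refused whole. The fingers move at their own pace and stop on an object; FORCE is the grip in N (left out, the last holds). Time passes only in rows, so rows that do not move let the fingers close. It gives the time, the measured TCP pose, the force and the opening at its end, in the units of the state.
- env.get_state(): the state, without advancing time (a new reading comes with each control period).
- env.read_camera(name): name is "side" or "top" or "wrist"; returns the picture (384x512x3 uint8, red, green, blue); there is no depth.
- env.calibration(name): a dict with "fx", "fy", "cx", "cy" (pixels), "rvec" (rotation vector, rad) and "tvec" (3), from world to camera coordinates, as OpenCV has them; the wrist camera has in their place "hand_eye" (4x4, takes a point from camera to tool coordinates, whose origin is the TCP and whose axes are the tool frame's). Camera axes: x right, y down, z forward; pixel columns grow to the right and rows downward; lengths in m; the calibration is good to about 2 mm. The wrist camera is an equidistant fisheye: a pixel r from the principal point sees the ray r / f radians off the axis. A picture is of the moment at which its call begins: read the wrist's pose just before it. calibration takes no time and is no camera call.
- env.hand_in(): hands the job in, once; it reports no verdict.
The state is a dict: "clock": time; "joint_pos": joint angles; "qvel": joint speeds; "tau": joint torques, N m; "tcp_pos": TCP position; "orientation": TCP orientation; "wrist_force": force on the tool from outside, world axes, zero at the start; "ft_torque": the same for the moment, N m; "finger_gap": finger opening in m.
Only numpy, scipy, OpenCV 4.12 (cv2) and the standard library are available. Lean on these libraries where they do the work, as an engineer would, in place of code of your own. Each camera call takes 0.05 s, during which the arm holds its last target.

## Working session

There is one attempt and no reset: what is moved stays moved. The work goes in short steps, Python scripts to look and compute and a shell command to move; the robot and the scene stay as the last step left them, time stands still between calls to the robot, and variables do not carry over. Pictures are saved under pics/ and viewed, and the job is handed in when it is done.

```bash
ls; mkdir -p pics; python3 - <<'E'
from workcell import env
import cv2
s=env.get_state();print(s)
for n in ["side","top","wrist"]:
    im=env.read_camera(n); cv2.imwrite(f"pics/{n}0.png",im[:,:,::-1]); c=env.calibration(n);print(n,c)
E
```

```text
pics
{'clock': 0.0, 'joint_pos': array([ 1.00643766e+00,  3.13999730e-01,  4.49566326e-02,  1.30362462e+00,
       -3.84360197e-05,  1.43120194e+00]), 'qvel': array([ 5.82268992e-04, -1.61283996e-04,  8.33999318e-04,  2.50251535e-03,
       -3.51586000e-03,  7.42851884e-05]), 'tau': array([-8.12183607e-04, -4.80624354e+01,  2.98532796e+01,  1.94638758e-02,
       -1.55298671e-04, -5.26145953e-06]), 'tcp_pos': array([0.23668879, 0.52343978, 0.23040014]), 'orientation': array([ 4.10412657e-04,  8.40269230e-01,  5.42168559e-01, -8.41103660e-04]), 'wrist_force': array([-0.42297444,  0.34192052,  0.01977349]), 'ft_torque': array([ 0.04834988,  0.01178916, -0.02178848]), 'finger_gap': 0.0852290487779879}
side {'fx': 381.0227155194034, 'fy': 381.0227155194034, 'cx': 255.75644201500018, 'cy': 193.65054601671562, 'rvec': array([ 1.94365173, -0.48096143,  0.29075443]), 'tvec': array([-0.49311597,  0.20595241,  0.66118378])}
top {'fx': 451.0949998597882, 'fy': 451.0949998597882, 'cx': 250.47667070865404, 'cy': 193.37680528985996, 'rvec': array([ 2.16687137, -2.22051337,  0.09984975]), 'tvec': array([-0.00662518,  0.55709543,  1.28816444])}
wrist {'fx': 297.3186396354542, 'fy': 297.3186396354542, 'cx': 257.09018405176914, 'cy': 189.8309945812652, 'hand_eye': array([[ 9.99999902e-01,  2.04005151e-04, -3.94147291e-04,
        -1.05467423e-03],
       [-8.16377678e-05,  9.57492075e-01,  2.88459564e-01,
        -7.40132731e-02],
       [ 4.36240144e-04, -2.88459504e-01,  9.57491997e-01,
        -1.42610581e-01],
       [ 0.00000000e+00,  0.00000000e+00,  0.00000000e+00,
         1.00000000e+00]])}
```

View pics/side0.png

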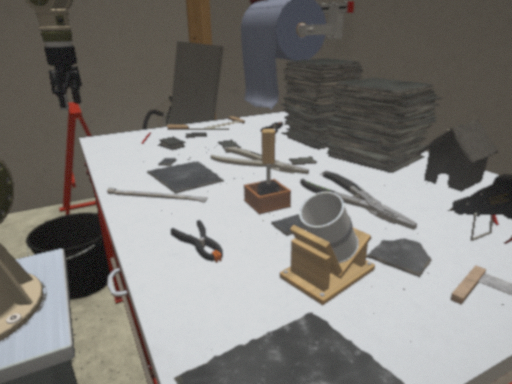

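View pics/top0.png

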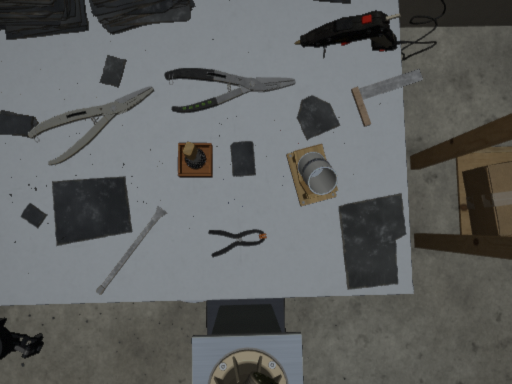

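View pics/wrist0.png

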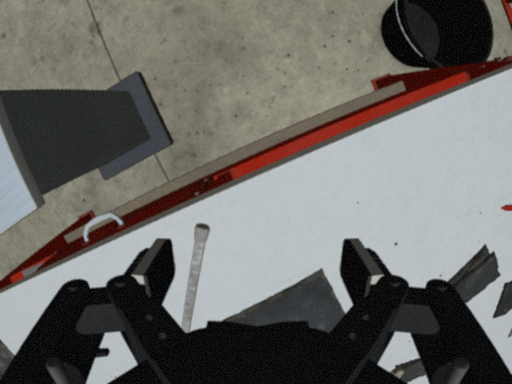

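```bash
python3 - <<'E'
import cv2,numpy as np
t=cv2.imread("pics/top0.png");s=cv2.imread("pics/side0.png")
a=cv2.resize(t[130:215,170:270],None,fx=4,fy=4,interpolation=cv2.INTER_CUBIC)
b=cv2.resize(t[130:215,270:370],None,fx=4,fy=4,interpolation=cv2.INTER_CUBIC)
cv2.imwrite("pics/tz.png",np.hstack([a,b])[:, :800])
cv2.imwrite("pics/sz.png",cv2.resize(s[115:305,230:390],None,fx=3.1,fy=3.1,interpolation=cv2.INTER_CUBIC))
E
```

```text
(no output)
```

View pics/tz.png

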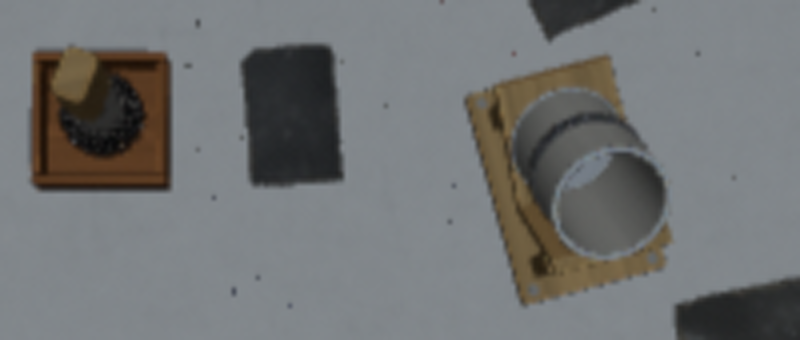

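View pics/sz.png

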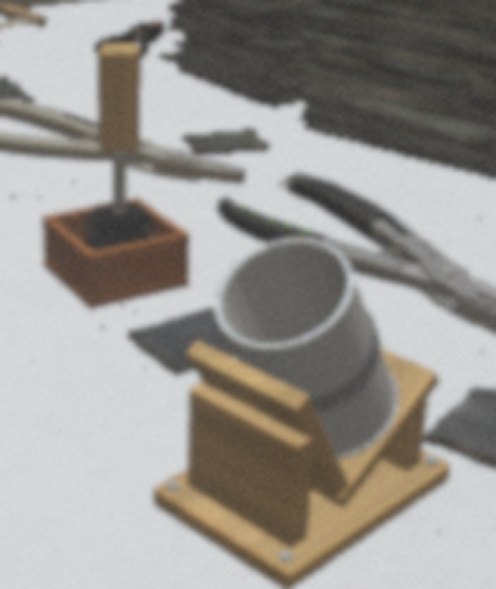

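```bash
cat > h.py <<'E'
import numpy as np,cv2
from scipy.spatial.transform import Rotation as R
from scipy.optimize import least_squares
from workcell import env
def cal(n):
    c=env.calibration(n);return np.array([[c['fx'],0,c['cx']],[0,c['fy'],c['cy']],[0,0,1]]),c['rvec'],c['tvec']
def proj(n,P):
    K,r,t=cal(n);return cv2.projectPoints(np.atleast_2d(np.float64(P)),r,t,K,None)[0][:,0]
def ray(n,uv):
    K,r,t=cal(n);M=cv2.Rodrigues(r)[0];d=M.T@np.linalg.solve(K,[uv[0],uv[1],1]);return -M.T@t,d/np.linalg.norm(d)
def onz(n,uv,z):
    o,d=ray(n,uv);return o+d*(z-o[2])/d[2]
def tri(rs):
    A=sum(np.eye(3)-np.outer(d,d) for o,d in rs);b=sum((np.eye(3)-np.outer(d,d))@o for o,d in rs);return np.linalg.solve(A,b)
def Rq(q): return R.from_quat([q[1],q[2],q[3],q[0]])
def pose(s=None):
    s=s or env.get_state();return Rq(s['orientation']),s['tcp_pos']
def wray(uv,ps):
    c=env.calibration('wrist');H=c['hand_eye'];v=np.array([uv[0]-c['cx'],uv[1]-c['cy']]);r=np.linalg.norm(v);a=r/c['fx']
    d=np.array([*(v/max(r,1e-9)*np.sin(a)),np.cos(a)]);Rt,p=ps
    return Rt.apply(H[:3,3])+p,Rt.apply(H[:3,:3]@d)
def wproj(P,ps):
    c=env.calibration('wrist');H=c['hand_eye'];Rt,p=ps
    q=(Rt.inv().apply(np.atleast_2d(P)-p)-H[:3,3])@H[:3,:3]
    rr=np.linalg.norm(q[:,:2],axis=1);a=np.arctan2(rr,q[:,2])
    return np.c_[c['cx']+c['fx']*a*q[:,0]/rr,c['cy']+c['fx']*a*q[:,1]/rr]
def togo(Rt,pt,ps=None):
    """total turn (units of 8deg) and shift (units 0.05 m) in current tool axes / and in target axes"""
    Rc,pc=ps or pose()
    print("turn",((Rc.inv()*Rt).as_rotvec()/np.deg2rad(8)).round(3),"shift(cur axes)",(Rc.inv().apply(pt-pc)/.05).round(3),"shift(target axes)",(Rt.inv().apply(pt-pc)/.05).round(3))
E
python3 - <<'E'
from h import *
z=lambda u,v,x0:((u+.5)/4-.5+x0,(v+.5)/4-.5+130)
print("caddy");C=[onz('top',z(u,v,170),.05) for u,v in [(33,52),(168,52),(170,187),(33,187)]]
for c in C:print(c.round(4))
print(np.mean(C,0))
for u,v in [(68,47),(98,52),(88,105),(53,97)]:print('handle',onz('top',z(u,v,170),.207).round(4))
sz=lambda u,v:((u+.5)/3.1-.5+230,(v+.5)/3.1-.5+115)
m=tri([ray('top',z(610-400,203,270)),ray('side',sz(286,293))]);print('mouth',m)
print(proj('top',m),proj('side',m),z(210,203,270),sz(286,293))
F=[onz('top',z(u-400,v,270),.012) for u,v in [(468,95),(610,57),(668,268),(522,304)]]
for f in F:print('foot',f.round(4))
for u,v in [(155,495),(447,465),(290,580)]:print('footside',onz('side',sz(u,v),.012).round(4))
print('slate',onz('top',(243,158),.008),'clamp',onz('top',(238,240),.02))
for u,v in [(107,45),(112,152)]: print('t',tri([ray('top',z(80,70,170)),ray('side',sz(118,50))]))
E
```

```text
caddy
[0.7045 0.1835 0.05  ]
[0.7024 0.0875 0.05  ]
[0.6056 0.0879 0.05  ]
[0.6078 0.1848 0.05  ]
[0.65505305 0.13595643 0.05      ]
handle [0.6774 0.1398 0.207 ]
handle [0.6739 0.1211 0.207 ]
handle [0.6406 0.1279 0.207 ]
handle [0.6461 0.1496 0.207 ]
mouth [ 0.57884512 -0.207644    0.15022891]
[[322.53112861 179.72165625]] [[320.77040747 209.32592623]] (322.125, 180.375) (321.9193548387097, 209.17741935483872)
foot [ 0.6728 -0.1297  0.012 ]
foot [ 0.6987 -0.2355  0.012 ]
foot [ 0.5418 -0.2723  0.012 ]
foot [ 0.5181 -0.1644  0.012 ]
footside [ 0.5167 -0.1739  0.012 ]
footside [ 0.6961 -0.2349  0.012 ]
footside [ 0.5426 -0.277   0.012 ]
slate [ 0.66252588 -0.0011044   0.008     ] clamp [0.42315413 0.01903088 0.02      ]
t [0.66227668 0.13358849 0.20286624]
t [0.66227668 0.13358849 0.20286624]
```

```bash
cat >> h.py <<'E'
def down(ang):
    a=np.deg2rad(ang);x=np.array([np.cos(a),np.sin(a),0]);z=np.array([0,0,-1.]);return R.from_matrix(np.c_[x,np.cross(z,x),z])
E
python3 - <<'E'
from h import *
togo(down(76),np.array([.63,.135,.30]))
E
```

```text
turn [-0.002  0.01  -1.293] shift(cur axes) [-3.84  10.368 -1.385] shift(target axes) [-5.637  9.511 -1.388]
```

```bash
python3 -m inch '[[0,0,-0.65,0,0,-0.7,0],[0,0,-0.65,0,0,-0.7,0],[0,0,0,-0.4,0.68,0,0],[0,0,0,-0.4,0.68,0,0],[0,0,0,-0.4,0.68,0,0],[0,0,0,-0.4,0.68,0,0],[0,0,0,-0.4,0.68,0,0],[0,0,0,-0.4,0.68,0,0],[0,0,0,-0.4,0.68,0,0],[0,0,0,-0.4,0.68,0,0],[0,0,0,-0.4,0.68,0,0],[0,0,0,-0.4,0.68,0,0]]'; python3 - <<'E'
from h import *
togo(down(76),np.array([.63,.135,.30]))
E
```

```text
clock: 1.35
tcp_pos: [0.5196, 0.2466, 0.3011]
orientation: [-0.0, 0.788, 0.616, -0.0]
wrist_force: [1.0, -0.1, 0.2]
finger_gap: 0.0854
turn [-0.003  0.001  0.007] shift(cur axes) [-1.633  2.68   0.02 ] shift(target axes) [-1.631  2.681  0.021]
```

```bash
python3 -m inch '[[0,0,0,-0.4,0.67,0,0],[0,0,0,-0.4,0.67,0,0],[0,0,0,-0.4,0.67,0,0],[0,0,0,-0.4,0.67,0,0],[0,0,0,0,0,0,0],[0,0,0,0,0,0,0]]'; python3 - <<'E'
from h import *
s=env.get_state();print(s['tcp_pos'],s['orientation'],s['clock'])
im=env.read_camera('wrist');cv2.imwrite('pics/w1.png',im[:,:,::-1])
ps=pose(s)
print(wproj([[.66,.134,.207],[.655,.136,.05],[.579,-.208,.15]],ps))
E
```

```text
clock: 1.95
tcp_pos: [0.6298, 0.1371, 0.3002]
orientation: [-0.001, 0.788, 0.615, -0.001]
wrist_force: [-0.5, -0.1, 0.1]
finger_gap: 0.0853
[0.62979629 0.13711219 0.300156  ] [-6.99555352e-04  7.88271057e-01  6.15327356e-01 -7.04724006e-04] 1.95
[[263.28767635 226.85497676]
 [261.67210073 176.57000304]
 [  8.38896166 204.07927257]]
```

View pics/w1.png

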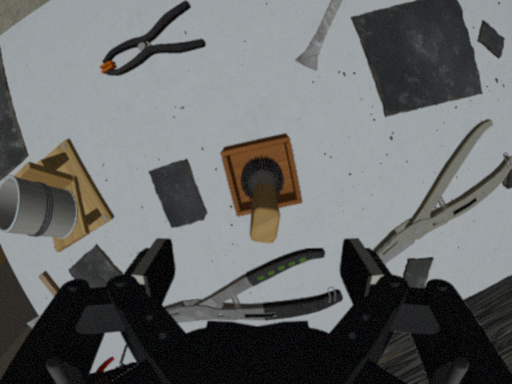

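```bash
python3 - <<'E'
import cv2,numpy as np
t=cv2.imread("pics/w1.png")
cv2.imwrite("pics/w1z.png",np.hstack([cv2.resize(t[125:260,205:320],None,fx=4,fy=4,interpolation=cv2.INTER_CUBIC),cv2.resize(t[125:260,0:85],None,fx=4,fy=4,interpolation=cv2.INTER_CUBIC)]))
E
```

```text
(no output)
```

View pics/w1z.png

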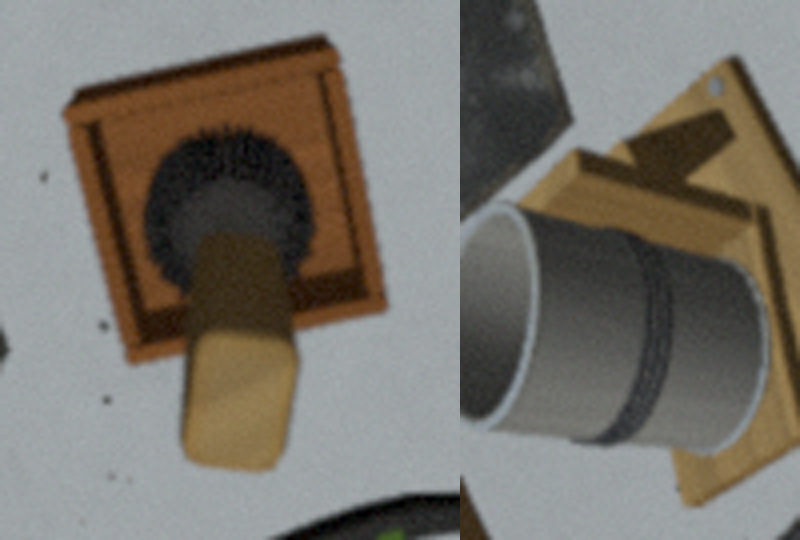

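```bash
python3 - <<'E'
from h import *
s=env.get_state();ps=pose(s)
def f(u,v,z):
    o,d=wray(((u+.5)/4-.5+205,(v+.5)/4-.5+125),ps);return o+d*(z-o[2])/d[2]
T=[f(u,v,.207) for u,v in [(193,335),(297,345),(275,470),(183,460)]]
for t in T:print(t.round(4))
T=np.array(T);print(T.mean(0));d=(T[2]+T[3]-T[0]-T[1])/2;e=(T[1]+T[2]-T[0]-T[3])/2;print(d,e,np.linalg.norm(d),np.linalg.norm(e),np.degrees(np.arctan2(d[1],d[0])),np.degrees(np.arctan2(e[1],e[0])))
print('head',f(230,205,.05),f(145,205,.05),f(313,205,.05))
C=[f(u,v,.05) for u,v in [(68,115),(335,65),(386,305),(130,362)]];print(np.round(C,4),np.mean(C,0))
E
```

```text
[0.6409 0.1303 0.207 ]
[0.6485 0.1512 0.207 ]
[0.6763 0.1401 0.207 ]
[0.669  0.1209 0.207 ]
[0.65868876 0.13561452 0.207     ]
[ 0.02794561 -0.01027459  0.        ] [0.00745797 0.02002901 0.        ] 0.029774559865182255 0.021372469803425356 -20.1866427798119 69.5767512819504
head [0.65386645 0.13770107 0.05      ] [0.64686006 0.10957276 0.05      ] [0.66066009 0.16524264 0.05      ]
[[0.6103 0.0923 0.05  ]
 [0.6155 0.1831 0.05  ]
 [0.7022 0.1825 0.05  ]
 [0.7011 0.0896 0.05  ]] [0.65725946 0.13688267 0.05      ]
```

```bash
python3 - <<'E'
from h import *
togo(down(70),np.array([.659,.1355,.153]))
E
```

```text
turn [-0.011  0.001  0.754] shift(cur axes) [0.096 0.594 2.952] shift(target axes) [0.157 0.577 2.953]
```

```bash
python3 -m inch '[[0,0,0.75,0.1,0.6,0,0],[0,0,0,0,0,0,0],[0,0,0,0,0,0.3,0],[0,0,0,0,0,0.3,0],[0,0,0,0,0,0.4,0],[0,0,0,0,0,0.4,0],[0,0,0,0,0,0.4,0],[0,0,0,0,0,0,0]]'; python3 - <<'E'
from h import *
s=env.get_state();togo(down(70),np.array([.659,.1355,.153]))
im=env.read_camera('wrist');a=im[130:330,140:380,::-1];cv2.imwrite('pics/w2.png',cv2.resize(a,None,fx=3,fy=3,interpolation=cv2.INTER_CUBIC))
ps=pose(s);print(s['wrist_force'],[((p-[140,130])*3).round(0) for p in wproj([[.659,.1355,.207],ps[1]+[0,0,.019]],ps)])
E
```

```text
clock: 2.8
tcp_pos: [0.6571, 0.1368, 0.2088]
orientation: [-0.001, 0.818, 0.575, -0.002]
wrist_force: [-0.5, 0.6, -0.5]
finger_gap: 0.0854
turn [-0.035  0.014  0.027] shift(cur axes) [-0.01   0.051  1.116] shift(target axes) [-0.012  0.045  1.116]
[-0.54108602  0.64827727 -0.5148392 ] [array([354., 352.]), array([358., 400.])]
```

View pics/w2.png

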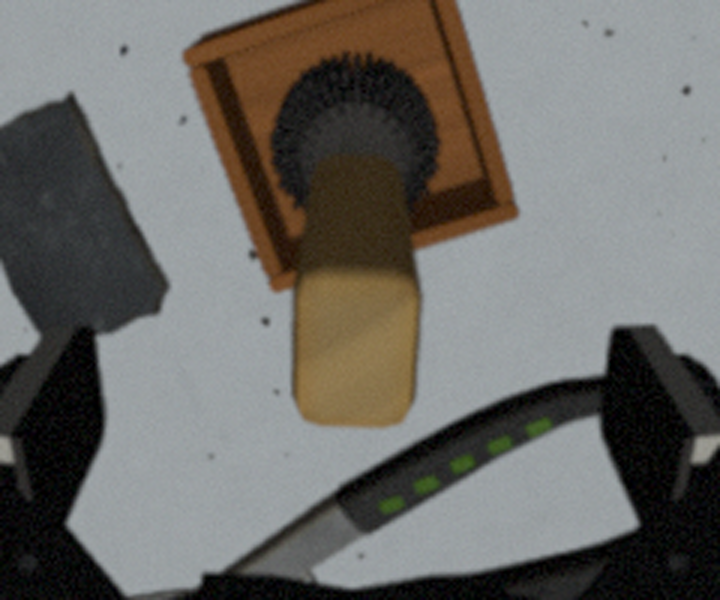

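```bash
python3 -m inch '[[0,0,0,0,0.02,0.37,0],[0,0,0,0,0,0.37,0],[0,0,0,0,0,0.37,0],[0,0,0,0,0,0,0],[0,0,0,0,0,0,0.3],[0,0,0,0,0,0,0.5],[0,0,0,0,0,0,1],[0,0,0,0,0,0,1],[0,0,0,0,0,0,1],[0,0,0,0,0,0,1],[0,0,0,0,0,0,1]]' 60; python3 - <<'E'
from h import *
s=env.get_state();togo(down(70),np.array([.659,.1355,.153]));print(s['tcp_pos'],s['finger_gap'])
E
```

```text
clock: 3.95
tcp_pos: [0.6615, 0.1354, 0.1569]
orientation: [0.0, 0.819, 0.574, 0.001]
wrist_force: [0.1, 0.5, 5.3]
finger_gap: 0.0236
turn [ 0.013 -0.008  0.008] shift(cur axes) [-0.015 -0.049  0.078] shift(target axes) [-0.015 -0.049  0.078]
[0.66154326 0.13538951 0.15692368] 0.023579231477130806
```

```bash
python3 -m inch '[[0,0,0,0,0,-0.3,1],[0,0,0,0,0,-0.5,1],[0,0,0,0,0,-0.6,1],[0,0,0,0,0,-0.7,1],[0,0,0,0,0,-0.7,1],[0,0,0,0,0,-0.7,1],[0,0,0,0,0,-0.5,1],[0,0,0,0,0,-0.5,1],[0,0,0,0,0,0,1],[0,0,0,0,0,0,1]]'; python3 - <<'E'
from h import *
s=env.get_state();ps=pose(s);print(s['tcp_pos'],s['finger_gap'],s['joint_pos'].round(2))
ax=ps[0].apply([0,0,1])
for n in ['side','top']:
    im=env.read_camera(n)[:,:,::-1].copy()
    for a,c in [(.15,(0,0,255)),(.15-.056,(0,255,0)),(.04,(255,0,0)),(-.05,(255,0,255))]:
        q=proj(n,ps[1]+a*ax)[0]
        if n=='side': print(a,q)
    q=proj(n,ps[1]+.08*ax)[0].astype(int);x,y=max(q[0]-80,0),max(q[1]-100,0);print(n,x,y)
    cv2.imwrite(f'pics/{n}1.png',cv2.resize(im[y:y+190,x:x+190],None,fx=3,fy=3,interpolation=cv2.INTER_CUBIC))
E
```

```text
clock: 4.95
tcp_pos: [0.6613, 0.1352, 0.3799]
orientation: [-0.0, 0.819, 0.574, -0.0]
wrist_force: [-0.6, -0.8, -2.0]
finger_gap: 0.0235
[0.66129539 0.13520563 0.37985044] 0.02352317060601996 [0.08 0.59 0.84 1.82 0.   0.43]
0.15 [267.55798907 120.02975193]
0.094 [267.49863322  97.21115797]
0.04 [267.43856418  74.11838878]
-0.05 [267.3316882   33.03128753]
side 187 0
top 103 40
```

View pics/side1.png

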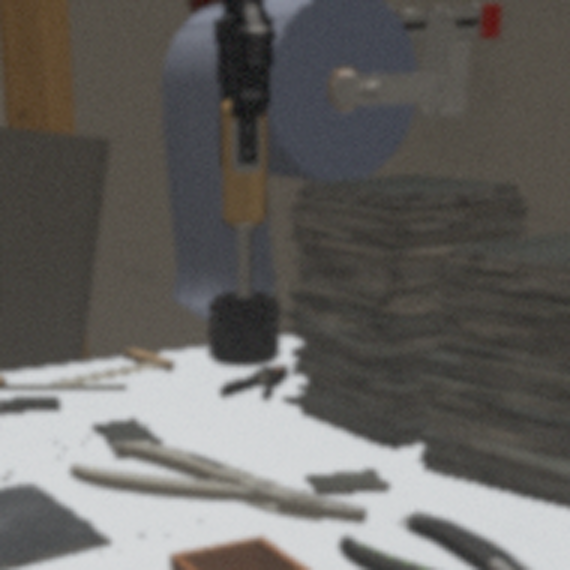

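View pics/top1.png

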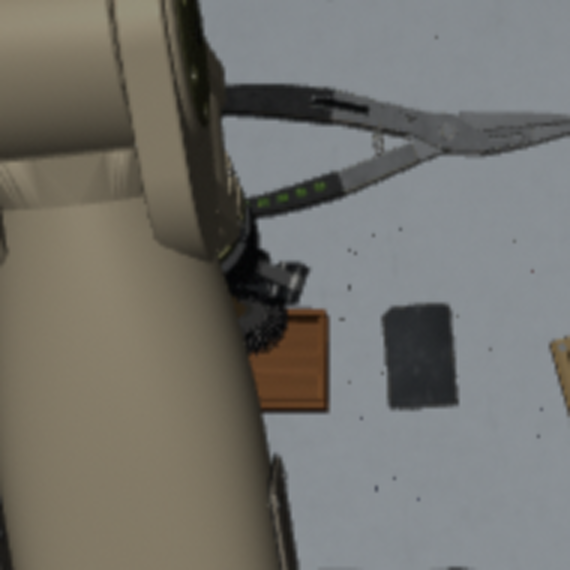

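```bash
python3 - <<'E'
from h import *
togo(down(103),np.array([.65,-.2,.38]))
E
```

```text
turn [-2.300e-02  3.000e-03 -4.118e+00] shift(cur axes) [-6.374  2.087 -0.026] shift(target axes) [-6.484 -1.715 -0.029]
```

```bash
python3 -m inch '[[0,0,-0.5,-0.3,0,0,1],[0,0,-0.6,-0.6,0,0,1],[0,0,-0.6,-0.6,0,0,1],[0,0,-0.6,-0.6,0,0,1],[0,0,-0.6,-0.6,0,0,1],[0,0,-0.6,-0.6,0,0,1],[0,0,-0.6,-0.6,0,0,1],[0,0,0,-0.6,0,0,1],[0,0,0,-0.6,0,0,1],[0,0,0,-0.6,0,0,1],[0,0,0,-0.5,0,0,1],[0,0,0,0,0,0,1]]'; python3 - <<'E'
from h import *
s=env.get_state();print(s['joint_pos'].round(2))
togo(down(103),np.array([.65,-.2,.38]))
E
```

```text
clock: 6.25
tcp_pos: [0.669, -0.1723, 0.3772]
orientation: [-0.002, 0.625, 0.781, -0.001]
wrist_force: [-0.2, 0.6, -2.0]
finger_gap: 0.0235
[-0.37  0.64  0.93  1.87 -0.   -0.59]
turn [-0.031 -0.013 -0.046] shift(cur axes) [-0.458 -0.492 -0.055] shift(target axes) [-0.454 -0.495 -0.056]
```

```bash
python3 -m inch '[[0,0,0,-0.4,0,0,1],[0,0,0,0,0,0,1],[0,0,0,0,0,0,1]]';python3 - <<'E'
from h import *
s=env.get_state();ps=pose(s);np.save('ps3.npy',np.r_[ps[0].as_quat(),ps[1]])
im=env.read_camera('wrist')[:,:,::-1];cv2.imwrite('pics/w3raw.png',im)
print(wproj([[.579,-.208,.15],[.632,-.195,.055]],ps))
cv2.imwrite('pics/w3.png',cv2.resize(im[60:260,150:390],None,fx=3,fy=3,interpolation=cv2.INTER_CUBIC))
E
```

```text
clock: 6.55
tcp_pos: [0.6734, -0.1876, 0.3796]
orientation: [-0.001, 0.624, 0.782, -0.0]
wrist_force: [-0.4, 0.1, -1.5]
finger_gap: 0.0235
[[258.27212509  85.66079933]
 [258.56043756 123.94458003]]
```

View pics/w3.png

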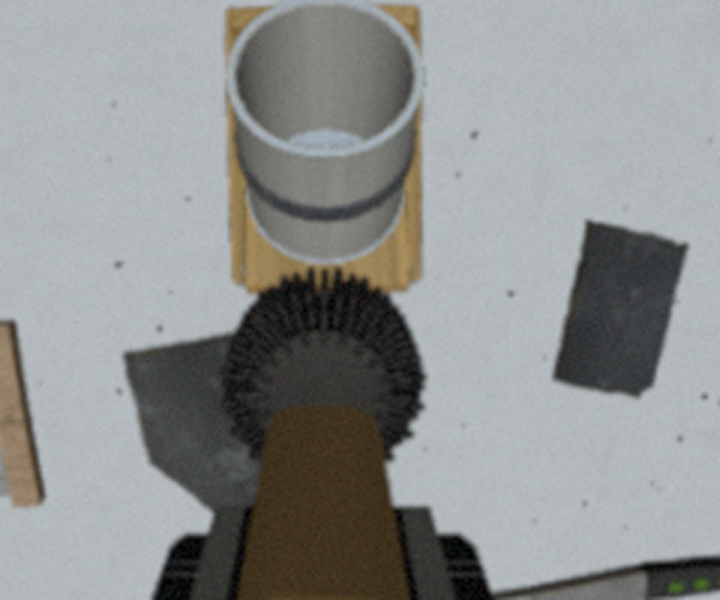

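```bash
cat > fit.py <<'E'
from h import *
a=np.load('ps3.npy');ps=(R.from_quat(a[:4]),a[4:])
th=np.linspace(0,2*np.pi,181)
def circ(c,az,r):
    h=np.array([np.cos(az),np.sin(az),0]);n=np.sin(np.pi/6)*h+np.cos(np.pi/6)*np.array([0,0,1.]);y=np.array([-h[1],h[0],0]);x=np.cross(y,n)
    return c+r*(np.outer(np.cos(th),x)+np.outer(np.sin(th),y)),n
ext=lambda q:np.array([q[:,0].min(),q[:,0].max(),q[:,1].min(),q[:,1].max()])
T=np.array([(553-400.+.5)/4-.5+270,(667-400.+.5)/4-.5+270,(146+.5)/4-.5+130,(260+.5)/4-.5+130])
S=np.array([215.5/3.1-.5+230,356.5/3.1-.5+230,236.5/3.1-.5+115,350.5/3.1-.5+115])
W=np.array([228.5/3-.5+150,423.5/3-.5+150,np.nan,156.5/3-.5+60])
B=np.array([247.5/3-.5+150,406.5/3-.5+150,np.nan,263.5/3-.5+60])
def res(p,parts=False):
    c,n=circ(p[:3],p[3],.04);r=[ext(proj('top',c))-T,ext(proj('side',c))-S,(ext(wproj(c,ps))-W)[[0,1,3]]*.8]
    b,_=circ(p[:3]-p[4]*n,p[3],.04);r.append((ext(wproj(b,ps))-B)[[0,1,3]]*.8)
    return r if parts else np.concatenate(r)
s=least_squares(res,[.579,-.208,.15,np.pi+.23,.11],loss='soft_l1')
p=s.x;n=circ(p[:3],p[3],.04)[1]
print(p,np.degrees(p[3])-180);print('axis',n,'floor',p[:3]-.11*n)
for r in res(p,True):print(r.round(2))
E
python3 fit.py
```

```text
[ 0.57740915 -0.20867352  0.15240595  3.39123411  0.11027745] 14.303401710450288
axis [-0.48450053 -0.12352827  0.8660254 ] floor [ 0.6307042  -0.19508541  0.05714315]
[ 0.37  1.46 -0.21 -0.59]
[-0.34 -1.18  0.55 -0.44]
[-0.23  0.06  0.66]
[ 0.85 -0.5  -0.24]
```

```bash
cat >> h.py <<'E'
m=np.array([.5775,-.2085,.1522]);n=np.array([-.4845,-.1235,.866]);n/=np.linalg.norm(n);fl=m-.11*n
xx=np.array([n[1],-n[0],0]);xx/=np.linalg.norm(xx)
Rt=R.from_matrix(np.c_[xx,np.cross(-n,xx),-n])
L=.150
def tin(d): return fl+(d+L)*n
E
python3 - <<'E'
from h import *
print(Rt.as_matrix().round(3),tin(.17))
togo(Rt,tin(.17))
togo(down(104.3),tin(.17)+[0,0,.05])
E
```

```text
[[-0.247  0.839  0.485]
 [ 0.969  0.214  0.124]
 [ 0.     0.5   -0.866]] [ 0.47575238 -0.23443567  0.33406468]
turn [-3.756  0.037 -0.175] shift(cur axes) [-0.041 -4.063  0.924] shift(target axes) [ 0.061 -3.979 -1.234]
turn [-0.007 -0.01  -0.176] shift(cur axes) [-0.039 -4.063 -0.076] shift(target axes) [ 0.061 -4.063 -0.08 ]
```

```bash
python3 -m inch '[[0,0,-0.17,0,-0.4,0,1],[0,0,0,0,-0.6,0,1],[0,0,0,0,-0.7,0,1],[0,0,0,0,-0.7,0,1],[0,0,0,0,-0.7,0,1],[0,0,0,0,-0.6,0,1],[0,0,0,0,-0.4,0,1],[-0.7,0,0,0,0,0,1],[-0.7,0,0,0,0,0,1],[-0.8,0,0,0,0,0,1],[-0.8,0,0,0,0,0,1],[-0.75,0,0,0,0,0,1]]'; python3 -m inch '[[0,0,0,0,0,0,1],[0,0,0,0,0,0,1]]' ; python3 - <<'E'
from h import *
print(env.get_state()['joint_pos'].round(2))
togo(Rt,tin(.17))
E
```

```text
clock: 7.8
tcp_pos: [0.4743, -0.2363, 0.3813]
orientation: [0.161, 0.592, 0.762, 0.206]
wrist_force: [-0.7, 0.6, -1.3]
finger_gap: 0.0232
clock: 8.0
tcp_pos: [0.474, -0.2372, 0.3809]
orientation: [0.159, 0.593, 0.762, 0.204]
wrist_force: [0.3, 0.4, -0.5]
finger_gap: 0.0237
[-0.88 -0.05 -0.12  1.26  0.47 -1.07]
turn [-0.012  0.008 -0.01 ] shift(cur axes) [ 0.046 -0.426  0.837] shift(target axes) [ 0.046 -0.427  0.836]
```

```bash
python3 -m inch '[[0,0,0,0.05,-0.42,0.3,1],[0,0,0,0,0,0.5,1],[0,0,0,0,0,0,1],[0,0,0,0,0,0,1]]'; python3 - <<'E'
from h import *
s=env.get_state();ps=pose(s)
togo(Rt,tin(.17))
t=ps[1]+L*ps[0].apply([0,0,1]);print('tip',t,'tin frame xyz',(Rt.inv().apply(t-fl))*1000)
im=env.read_camera('side')[:,:,::-1];cv2.imwrite('pics/side2.png',cv2.resize(im[115:315,220:400],None,fx=3,fy=3,interpolation=cv2.INTER_CUBIC))
print((proj('side',np.array([t,m,fl]))-[220,115])*3)
im=env.read_camera('wrist')[:,:,::-1];cv2.imwrite('pics/w4.png',im)
E
```

```text
clock: 8.4
tcp_pos: [0.4765, -0.2346, 0.3361]
orientation: [0.158, 0.592, 0.763, 0.204]
wrist_force: [0.3, -0.1, -1.0]
finger_gap: 0.0233
turn [-0.006 -0.005  0.004] shift(cur axes) [ 0.007 -0.033  0.029] shift(target axes) [ 0.007 -0.033  0.029]
tip [ 0.54909509 -0.21602126  0.20618288] tin frame xyz [  -0.27208671    1.54578314 -171.44180922]
[[272.55893923 209.26117258]
 [301.48208889 281.02011361]
 [348.53749233 387.27309051]]
```

View pics/side2.png

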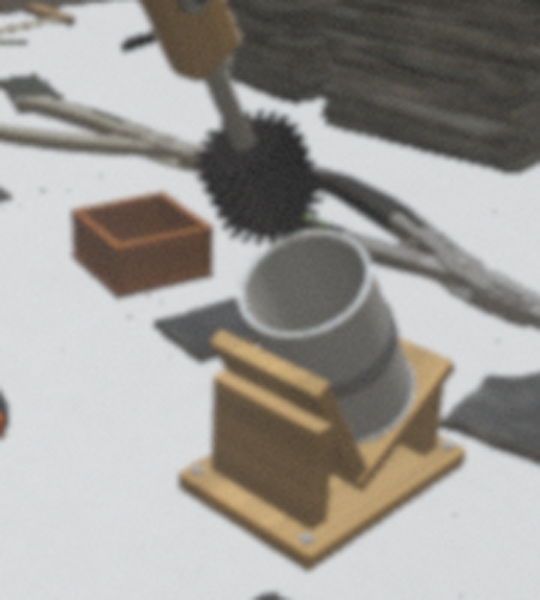

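View pics/w4.png

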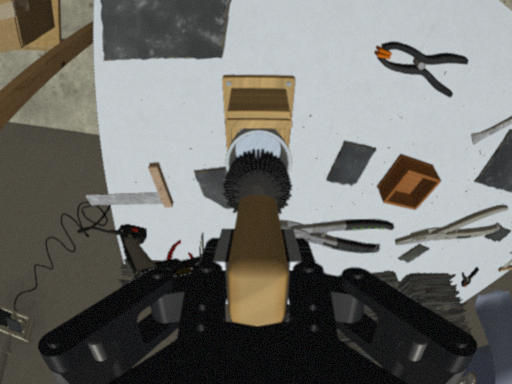

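```bash
python3 - <<'E'
from h import *
ps=pose();th=np.linspace(0,6.283,60)
def cyl(a,r):return np.array([ps[0].apply([r*np.cos(t),r*np.sin(t),L-a])+ps[1] for t in th])
P=np.vstack([cyl(.008,.029),cyl(.048,.029),cyl(0,.021),cyl(.056,.021)])
q=(proj('side',P)-[220,115])*3+1;print('side head ext',q.min(0),q.max(0))
q=(proj('side',cyl(.056,.006))-[220,115])*3+1;print('rod base',q.mean(0)); q=(proj('side',cyl(.11,.006))-[220,115])*3+1;print('rod top',q.mean(0))
q=wproj(P,ps);print('wrist head',q.min(0),q.max(0))
c=[m+.04*(np.cos(t)*xx+np.sin(t)*np.cross(n,xx)) for t in th];q=wproj(np.array(c),ps);print('wrist rim',q.min(0),q.max(0))
E
python3 - <<'E'
import cv2
im=cv2.imread('pics/w4.png');cv2.imwrite('pics/w4z.png',cv2.resize(im[60:220,190:330],None,fx=4,fy=3.7,interpolation=cv2.INTER_CUBIC))
E
```

```text
side head ext [195.53918125 108.23498174] [323.19858342 239.74616334]
rod base [243.17630987 136.65251019]
rod top [208.47281941  57.88584875]
wrist head [224.09269016 149.80411301] [291.09457107 221.46322108]
wrist rim [226.03306943 129.81852333] [291.39624137 193.80797336]
```

View pics/w4z.png

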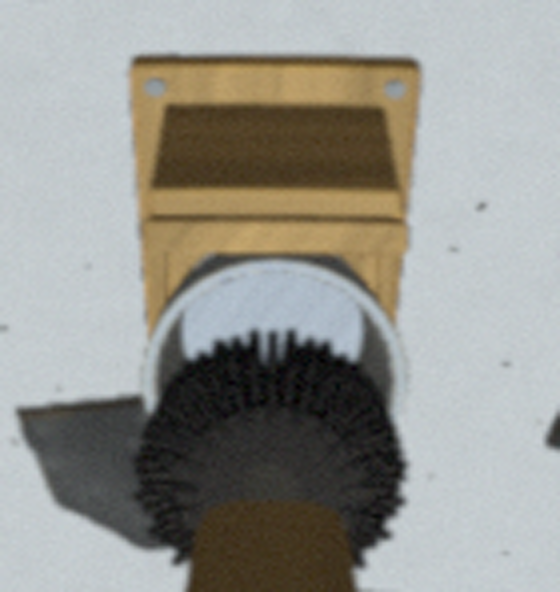

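```bash
python3 -m inch '[[0,0,0,0,-0.03,0.3,1],[0,0,0,0,0,0.4,1],[0,0,0,0,0,0.4,1],[0,0,0,0,0,0.4,1],[0,0,0,0,0,0.4,1],[0,0,0,0,0,0.3,1],[0,0,0,0,0,0,1]]'; python3 - <<'E'
from h import *
s=env.get_state();ps=pose(s)
t=ps[1]+L*ps[0].apply([0,0,1]);print('tin frame xyz',(Rt.inv().apply(t-fl))*1000,ps[0].inv().apply(s['wrist_force']),s['ft_torque'])
togo(Rt,tin(0))
E
```

```text
clock: 9.2
tcp_pos: [0.5281, -0.2215, 0.2387]
orientation: [0.158, 0.593, 0.763, 0.204]
wrist_force: [-0.0, -0.3, -1.5]
finger_gap: 0.0236
tin frame xyz [ -0.19555864  -1.19987316 -60.4860489 ] [-0.31515862 -0.86730569  1.2543358 ] [-1.23337842e-01  5.99835731e-01 -3.58683043e-04]
turn [-0.009 -0.008 -0.008] shift(cur axes) [0.006 0.022 1.21 ] shift(target axes) [0.007 0.02  1.21 ]
```

```bash
python3 -m inch '[[0,0,0,0,0.02,0.3,1],[0,0,0,0,0,0.3,1],[0,0,0,0,0,0.3,1],[0,0,0,0,0,0.15,1],[0,0,0,0,0,0.05,1],[0,0,0,0,0,0,1]]'; python3 - <<'E'
from h import *
s=env.get_state();ps=pose(s)
t=ps[1]+L*ps[0].apply([0,0,1]);print('tin frame xyz',(Rt.inv().apply(t-fl))*1000,ps[0].inv().apply(s['wrist_force']),s['ft_torque'])
togo(Rt,tin(0))
E
```

```text
clock: 9.8
tcp_pos: [0.5556, -0.2153, 0.1931]
orientation: [0.159, 0.593, 0.762, 0.204]
wrist_force: [0.3, 0.3, -2.2]
finger_gap: 0.0237
tin frame xyz [-1.36447301  0.66569532 -6.91597124] [ 0.23375378 -0.77625007  2.11445185] [-0.15998869  0.6336602   0.03649966]
turn [ 0.002  0.007 -0.007] shift(cur axes) [ 0.024 -0.012  0.138] shift(target axes) [ 0.024 -0.012  0.138]
```

```bash
python3 -m inch '[[0,0,0,0,0,0.05,1],[0,0,0,0,0,0.05,1],[0,0,0,0,0,0,1]]'; python3 - <<'E'
from h import *
s=env.get_state();ps=pose(s)
t=ps[1]+L*ps[0].apply([0,0,1]);print('tin frame xyz',(Rt.inv().apply(t-fl))*1000,ps[0].inv().apply(s['wrist_force']),s['ft_torque'])
E
```

```text
clock: 10.1
tcp_pos: [0.5578, -0.2145, 0.1882]
orientation: [0.159, 0.593, 0.762, 0.204]
wrist_force: [0.2, -0.1, -1.3]
finger_gap: 0.0238
tin frame xyz [-1.04710757  0.19249697 -1.43144648] [-0.13795671 -0.51025579  1.20973458] [-0.13799052  0.58608467  0.00755272]
```

```bash
python3 -m inch '[[0,0,0,0,0,0.04,1],[0,0,0,0,0,0.04,1],[0,0,0,0,0,0,1]]'; python3 - <<'E'
from h import *
s=env.get_state();ps=pose(s)
t=ps[1]+L*ps[0].apply([0,0,1]);print('tin frame xyz',(Rt.inv().apply(t-fl))*1000,ps[0].inv().apply(s['wrist_force']),s['ft_torque'])
E
```

```text
clock: 10.4
tcp_pos: [0.5597, -0.2147, 0.1879]
orientation: [0.161, 0.593, 0.762, 0.204]
wrist_force: [-16.3, 0.4, 19.1]
finger_gap: 0.0233
tin frame xyz [-2.14255645  1.83528348 -0.29811098] [  4.30347005  -3.97222888 -24.39925015] [0.63211038 1.78068421 0.70921331]
```

```bash
python3 -m inch '[[0,0,0,0,0,-0.2,1],[0,0,0,0,0,-0.4,1],[0,0,0,0,0,-0.4,1],[0,0,0,0,0,-0.4,1],[0,0,0,0,0,-0.4,1],[0,0,0,0,0,-0.26,1],[0,0,0,0,0,0,1],[0,0,0,0,0,0,1]]' 80; python3 - <<'E'
from h import *
s=env.get_state();ps=pose(s)
t=ps[1]+L*ps[0].apply([0,0,1]);print('tin frame xyz',(Rt.inv().apply(t-fl))*1000,ps[0].inv().apply(s['wrist_force']),s['ft_torque'])
togo(Rt,tin(0))
im=env.read_camera('side')[:,:,::-1];cv2.imwrite('pics/side3.png',cv2.resize(im[85:285,220:400],None,fx=3,fy=3,interpolation=cv2.INTER_CUBIC))
E
```

```text
clock: 11.2
tcp_pos: [0.5099, -0.2268, 0.2738]
orientation: [0.159, 0.593, 0.762, 0.204]
wrist_force: [-0.4, 1.0, -1.9]
finger_gap: 0.0232
tin frame xyz [  -1.21278179    0.21384636 -100.34326644] [ 1.10610667 -1.08928198  1.57343119] [-0.14655554  0.58585016 -0.04108386]
turn [ 0.002  0.009 -0.009] shift(cur axes) [ 0.023 -0.004  2.007] shift(target axes) [ 0.021 -0.004  2.007]
```

View pics/side3.png

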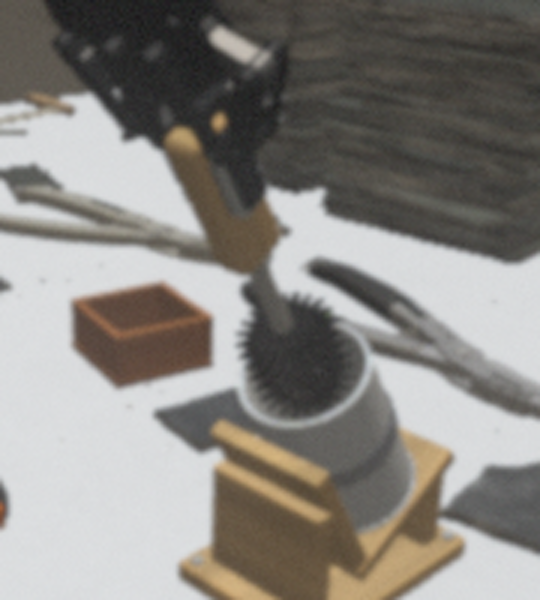

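```bash
python3 -m inch '[[0,0,0,0.02,0,0.2,1],[0,0,0,0,0,0.4,1],[0,0,0,0,0,0.4,1],[0,0,0,0,0,0.4,1],[0,0,0,0,0,0.35,1],[0,0,0,0,0,0.17,1],[0,0,0,0,0,0.07,1],[0,0,0,0,0,0.05,1],[0,0,0,0,0,0,1]]'; python3 - <<'E'
from h import *
s=env.get_state();ps=pose(s)
t=ps[1]+L*ps[0].apply([0,0,1]);print('tin frame xyz',(Rt.inv().apply(t-fl))*1000,ps[0].inv().apply(s['wrist_force']),s['ft_torque'])
E
```

```text
clock: 12.15
tcp_pos: [0.5573, -0.212, 0.1871]
orientation: [0.158, 0.594, 0.762, 0.204]
wrist_force: [-21.6, 2.7, 20.0]
finger_gap: 0.0231
tin frame xyz [ 1.68210527 -0.48845262 -0.44575669] [  7.94223568  -7.61203871 -27.48387412] [1.38225757 2.91775718 1.22640592]
```

```bash
python3 -m inch '[[0,0,0,0,0,-0.2,1],[0,0,0,0,0,-0.4,1],[0,0,0,0,0,-0.4,1],[0,0,0,0,0,-0.4,1],[0,0,0,0,0,-0.4,1],[0,0,0,0,0,-0.24,1],[0,0,0,0,0,0,1],[0,0,0,0,0,0,1]]'; python3 - <<'E'
from h import *
s=env.get_state();ps=pose(s)
t=ps[1]+L*ps[0].apply([0,0,1]);print('tin frame xyz',(Rt.inv().apply(t-fl))*1000,ps[0].inv().apply(s['wrist_force']),s['ft_torque'])
togo(Rt,tin(0))
E
```

```text
clock: 12.95
tcp_pos: [0.5097, -0.2258, 0.2738]
orientation: [0.159, 0.593, 0.762, 0.204]
wrist_force: [0.4, 0.2, -1.3]
finger_gap: 0.0234
tin frame xyz [  -0.14235323    0.26779008 -100.23041848] [ 0.10427446 -0.22744094  1.31936546] [-0.1964284   0.58506443 -0.00744138]
turn [ 0.002  0.008 -0.009] shift(cur axes) [ 2.000e-03 -5.000e-03  2.005e+00] shift(target axes) [-0.    -0.005  2.005]
```

```bash
python3 -m inch '[[0,0,0,0,0,0.2,1],[0,0,0,0,0,0.4,1],[0,0,0,0,0,0.4,1],[0,0,0,0,0,0.4,1],[0,0,0,0,0,0.35,1],[0,0,0,0,0,0.17,1],[0,0,0,0,0,0.07,1],[0,0,0,0,0,0.04,1],[0,0,0,0,0,0,1]]'; python3 - <<'E'
from h import *
s=env.get_state();ps=pose(s)
t=ps[1]+L*ps[0].apply([0,0,1]);print('tin frame xyz',(Rt.inv().apply(t-fl))*1000,ps[0].inv().apply(s['wrist_force']),s['ft_torque'])
E
python3 -m inch '[[0,0,0,0,0,-0.2,1],[0,0,0,0,0,-0.4,1],[0,0,0,0,0,-0.4,1],[0,0,0,0,0,-0.4,1],[0,0,0,0,0,-0.4,1],[0,0,0,0,0,-0.23,1],[0,0,0,0,0,0,1],[0,0,0,0,0,0,1]]'; python3 - <<'E'
from h import *
s=env.get_state();ps=pose(s)
t=ps[1]+L*ps[0].apply([0,0,1]);print('tin frame xyz',(Rt.inv().apply(t-fl))*1000,ps[0].inv().apply(s['wrist_force']),s['ft_torque'])
E
```

```text
clock: 13.85
tcp_pos: [0.5571, -0.2121, 0.187]
orientation: [0.158, 0.594, 0.762, 0.204]
wrist_force: [-19.7, 1.6, 18.7]
finger_gap: 0.0229
tin frame xyz [ 1.72150156 -0.68168258 -0.47224761] [  6.44666307  -6.93462997 -25.54087907] [1.23783183 2.81141757 1.12401579]
clock: 14.65
tcp_pos: [0.5098, -0.2258, 0.2737]
orientation: [0.159, 0.593, 0.762, 0.204]
wrist_force: [0.8, 0.6, -2.4]
finger_gap: 0.023
tin frame xyz [  -0.1396392     0.22709421 -100.16049212] [ 0.40398324 -0.36609438  2.50282441] [-0.14378557  0.584327    0.01564937]
```

```bash
python3 -m inch '[[0,0,0,0,0,-0.3,1],[0,0,0,0,0,-0.5,1],[0,0,0,0,0,-0.6,1],[0,0,0,0,0,-0.6,1],[0,0,0,0,0,-0.3,1],[0.7,0,0,0,0,0,1],[0.8,0,0,0,0,0,1],[0.8,0,0,0,0,0,1],[0.8,0,0,0,0,0,1],[0.6,0,0,0,0,0,1],[0,0,0,0,0,0,1]]'; python3 - <<'E'
from h import *
s=env.get_state();print(s['joint_pos'].round(2))
togo(down(70),np.array([.656,.137,.38]))
E
```

```text
clock: 15.75
tcp_pos: [0.456, -0.239, 0.3711]
orientation: [0.0, 0.613, 0.79, 0.003]
wrist_force: [0.5, -0.9, -1.8]
finger_gap: 0.0231
[-0.64  0.2   0.23  1.61  0.01 -0.89]
turn [ 0.024 -0.032  4.301] shift(cur axes) [ 6.288  5.747 -0.131] shift(target axes) [ 8.434  1.187 -0.178]
```

```bash
python3 -m inch '[[0,0,0,0.3,0.27,0,1],[0,0,0,0.5,0.45,0,1],[0,0,0,0.5,0.45,0,1],[0,0,0,0.5,0.45,0,1],[0,0,0,0.5,0.45,0,1],[0,0,0,0.5,0.45,0,1],[0,0,0,0.5,0.45,0,1],[0,0,0,0.5,0.45,0,1],[0,0,0,0.5,0.45,0,1],[0,0,0,0.5,0.45,0,1],[0,0,0,0.5,0.45,0,1],[0,0,0,0.5,0.45,0,1]]'; python3 -m inch '[[0,0,0.6,0,0,0,1],[0,0,0.8,0,0,0,1],[0,0,0.8,0,0,0,1],[0,0,0.8,0,0,0,1],[0,0,0.8,0,0,0,1],[0,0,0.5,0,0,0,1],[0,0,0,0,0,0,1]]'; python3 - <<'E'
from h import *
s=env.get_state();print(s['joint_pos'].round(2))
togo(down(70),np.array([.656,.137,.38]))
E
```

```text
clock: 16.95
tcp_pos: [0.6362, 0.1066, 0.3748]
orientation: [0.002, 0.614, 0.789, 0.004]
wrist_force: [0.4, -0.1, -1.0]
finger_gap: 0.0232
clock: 17.65
tcp_pos: [0.6357, 0.1052, 0.3748]
orientation: [0.001, 0.82, 0.572, 0.004]
wrist_force: [0.7, -0.1, 0.3]
finger_gap: 0.0235
[0.04 0.49 0.65 1.73 0.   0.39]
turn [ 0.038 -0.038 -0.026] shift(cur axes) [ 0.737  0.163 -0.1  ] shift(target axes) [ 0.736  0.165 -0.105]
```

```bash
python3 -m inch '[[0,0,0,0.4,0.16,-0.1,1],[0.03,-0.03,0,0.33,0,0,1],[0,0,0,0,0,0,1],[0,0,0,0,0,0,1]]'; python3 - <<'E'
from h import *
s=env.get_state();ps=pose(s);print(s['tcp_pos'])
togo(down(70),np.array([.656,.137,.38]))
im=env.read_camera('wrist')[:,:,::-1];cv2.imwrite('pics/w5.png',cv2.resize(im[90:290,150:370],None,fx=3,fy=3,interpolation=cv2.INTER_CUBIC))
th=np.linspace(0,6.283,60)
def cyl(a,r):return np.array([ps[0].apply([r*np.cos(t),r*np.sin(t),L-a])+ps[1] for t in th])
P=np.vstack([cyl(.008,.029),cyl(.048,.029),cyl(0,.021),cyl(.056,.021)])
q=(wproj(P,ps)-[150,90])*3+1;print('wrist head pred',q.min(0),q.max(0))
c=np.array([.656,.136,.05])
print('caddy pred',(wproj([c+[sx*.048,sy*.048,0] for sx,sy in [(-1,-1),(-1,1),(1,1),(1,-1)]],ps)-[150,90])*3+1)
im=env.read_camera('side')[:,:,::-1];cv2.imwrite('pics/side4.png',cv2.resize(im[20:220,180:360],None,fx=3,fy=3,interpolation=cv2.INTER_CUBIC))
q=(proj('side',P)-[180,20])*3+1;print('side head pred',q.min(0),q.max(0))
print('caddy pred',(proj('side',[c+[sx*.048,sy*.048,0] for sx,sy in [(-1,-1),(-1,1),(1,1),(1,-1)]])-[180,20])*3+1)
E
```

```text
clock: 18.05
tcp_pos: [0.6558, 0.1369, 0.3799]
orientation: [0.0, 0.82, 0.573, 0.0]
wrist_force: [-0.0, -1.0, -1.6]
finger_gap: 0.0231
[0.65579215 0.13687524 0.37988467]
turn [ 0.008  0.001 -0.011] shift(cur axes) [ 0.004  0.003 -0.002] shift(target axes) [ 0.004  0.003 -0.002]
wrist head pred [225.30362792 179.69294423] [426.8747735  395.24391721]
caddy pred [[207.47573833 126.36130106]
 [377.8177423   63.72917945]
 [436.30153443 231.03305963]
 [271.41090311 289.11103622]]
side head pred [221.14198362 228.4151863 ] [292.43596268 307.41449936]
caddy pred [[235.90894236 531.45628429]
 [187.13175455 493.23013132]
 [278.89854838 474.08406492]
 [332.91017944 509.30793104]]
```

View pics/w5.png

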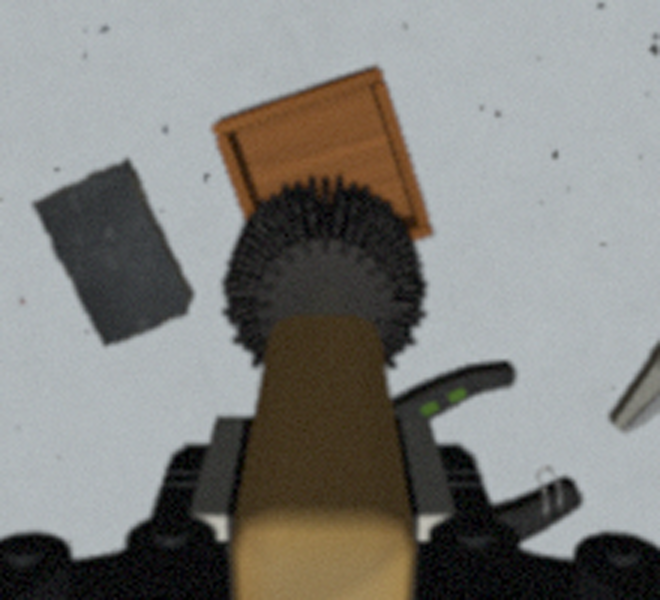

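View pics/side4.png

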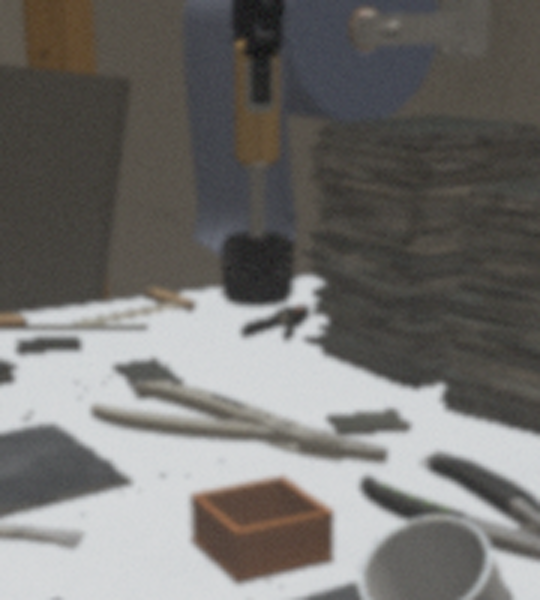

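```bash
python3 -m inch '[[0,0,0,0,0,0.3,1],[0,0,0,0,0,0.5,1],[0,0,0,0,0,0.5,1],[0,0,0,0,0,0.5,1],[0,0,0,0,0,0.5,1],[0,0,0,0,0,0.5,1],[0,0,0,0,0,0.4,1],[0,0,0,0,0,0.4,1],[0,0,0,0,0,0.4,1],[0,0,0,0,0,0.2,1],[0,0,0,0,0,0.1,1],[0,0,0,0,0,0,1]]'; python3 - <<'E'
from h import *
s=env.get_state();print(s['tcp_pos'],s['wrist_force'])
togo(down(70),np.array([.656,.137,.157]))
E
```

```text
clock: 19.35
tcp_pos: [0.6558, 0.1365, 0.1655]
orientation: [0.001, 0.82, 0.572, 0.0]
wrist_force: [-0.2, -0.1, -0.4]
finger_gap: 0.0231
[0.65577161 0.13649493 0.16549658] [-0.20315035 -0.13378736 -0.40717602]
turn [ 0.009  0.002 -0.024] shift(cur axes) [0.011 0.001 0.17 ] shift(target axes) [0.011 0.001 0.17 ]
```

```bash
python3 -m inch '[[0,0,0,0,0,0.06,1],[0,0,0,0,0,0.04,1],[0,0,0,0,0,0.03,1],[0,0,0,0,0,0,1]]'; python3 -m inch '[[0,0,0,0,0,0.03,1],[0,0,0,0,0,0,1]]'
```

```text
clock: 19.75
tcp_pos: [0.6561, 0.1368, 0.1591]
orientation: [0.001, 0.82, 0.572, 0.0]
wrist_force: [-0.5, 0.2, -1.5]
finger_gap: 0.0231
clock: 19.95
tcp_pos: [0.656, 0.1368, 0.1574]
orientation: [0.001, 0.82, 0.572, 0.0]
wrist_force: [-0.4, 0.4, -1.0]
finger_gap: 0.0233
```

```bash
python3 -m inch '[[0,0,0,0,0,0.03,1],[0,0,0,0,0,0,1]]'; python3 -m inch '[[0,0,0,0,0,0.02,1],[0,0,0,0,0,0,1]]'
```

```text
clock: 20.15
tcp_pos: [0.6562, 0.1369, 0.157]
orientation: [0.001, 0.82, 0.572, 0.001]
wrist_force: [-0.4, -0.1, 3.9]
finger_gap: 0.0232
clock: 20.35
tcp_pos: [0.6563, 0.1369, 0.1569]
orientation: [0.001, 0.82, 0.572, 0.001]
wrist_force: [-1.7, -0.3, 8.2]
finger_gap: 0.023
```

```bash
python3 -m inch '[[0,0,0,0,0,-0.01,1],[0,0,0,0,0,0,0.7],[0,0,0,0,0,0,0.65],[0,0,0,0,0,0,0.6],[0,0,0,0,0,0,0.4],[0,0,0,0,0,0,0.2],[0,0,0,0,0,0,0],[0,0,0,0,0,0,0],[0,0,0,0,0,0,0],[0,0,0,0,0,0,0]]' 20; python3 - <<'E'
from h import *
im=env.read_camera('wrist')[:,:,::-1];cv2.imwrite('pics/w6.png',cv2.resize(im[90:340,100:410],None,fx=2.4,fy=2.4))
E
```

```text
clock: 21.35
tcp_pos: [0.656, 0.1368, 0.1556]
orientation: [0.001, 0.82, 0.572, 0.0]
wrist_force: [-0.1, -0.6, 0.0]
finger_gap: 0.0851
```

View pics/w6.png

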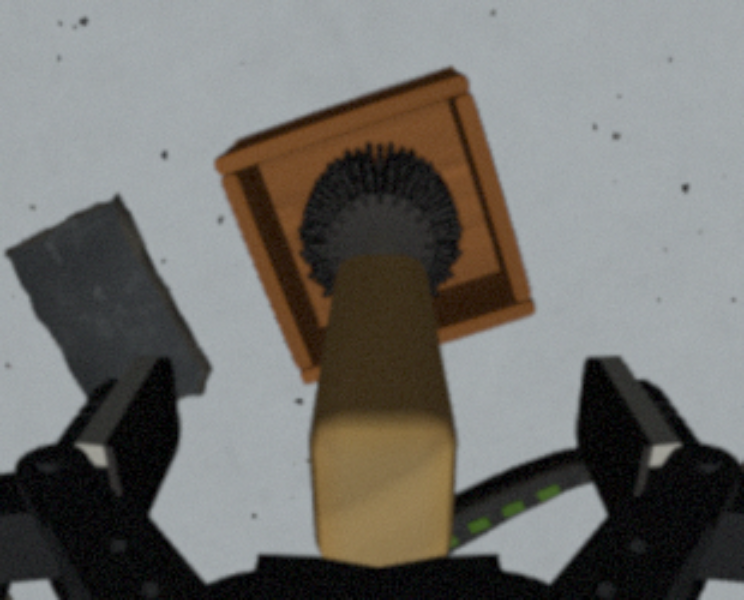

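Released, brush standing centred between the open fingers. Now straight up.

```bash
python3 -m inch '[[0,0,0,0,0,-0.2,0],[0,0,0,0,0,-0.4,0],[0,0,0,0,0,-0.5,0],[0,0,0,0,0,-0.6,0],[0,0,0,0,0,-0.7,0],[0,0,0,0,0,-0.7,0],[0,0,0,0,-0.7,0,0],[0,0,0,0,-0.7,0,0],[0,0,0,0,-0.7,0,0],[0,0,0,0,0,0,0],[0,0,0,0,0,0,0]]'; python3 - <<'E'
from h import *
t=env.read_camera('top')[:,:,::-1];s=env.read_camera('side')[:,:,::-1];cv2.imwrite('pics/end.png',np.hstack([cv2.resize(t[120:270,170:360],None,fx=2.1,fy=2.1),cv2.resize(s[115:315,200:380],None,fx=2.1*150/200,fy=2.1*150/200)]))
w=env.read_camera('wrist')[:,:,::-1];cv2.imwrite('pics/w7.png',w);t0=cv2.imread('pics/top0.png')
a=cv2.matchTemplate(t[125:195,215:275],t0[135:185,225:262],cv2.TM_CCOEFF_NORMED);print(cv2.minMaxLoc(a))
E
```

```text
clock: 22.5
tcp_pos: [0.557, 0.1735, 0.3118]
orientation: [0.001, 0.82, 0.573, 0.001]
wrist_force: [-0.7, -0.2, 0.6]
finger_gap: 0.0853
(-0.007431674748659134, 0.9998748898506165, (23, 0), (10, 10))
```

View pics/end.png

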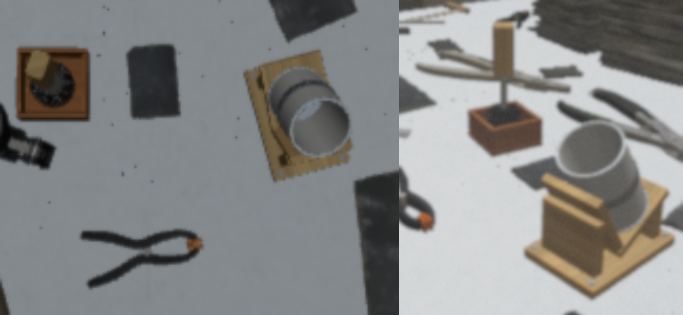

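View pics/w7.png

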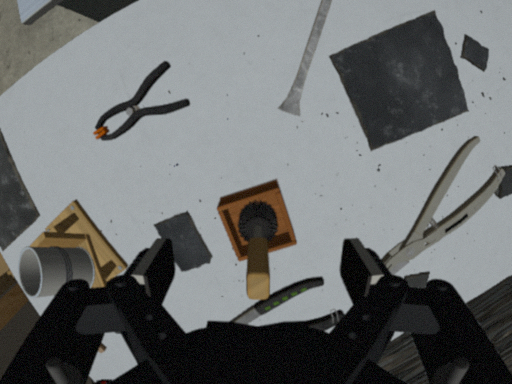

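The brush stands upright in the caddy, slate and clamp unmoved, robot clear.

```bash
python3 -c "
from workcell import env
print(env.hand_in())"
```

```text
the job is handed in; nothing more can be done
None
```

The job is handed in at about 22.7 s of robot time. The tin got three full scrubs and the brush is back in its caddy, head down and upright.

- **Strokes:** The brush followed the tin's 30° lean. At the bottom of each stroke the wrist felt 24–27 N along the axis, within 0.5 mm of where I had placed the floor from the images. I drew the tip up to about 100 mm from the floor each time; the rim is at 110 mm. The strongest sideways force I read was about 11 N, at the bottom of the second stroke. I took readings only at the end of each move, so anything between them is unseen.
- **Putting back:** I felt the caddy floor at about 8 N before releasing. The last side, top and wrist pictures show the brush upright in the caddy with the gripper well clear.
- **Bystanders:** In the last top picture the slate matches the first one to the pixel. The clamp I checked only by eye, and it looks unmoved.
- **Disagreement:** The side camera put the tin about 3 mm from where I had worked it out. I trusted the close wrist view, which agreed to about half a pixel, and the brush went in without trouble. No check failed.

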